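# Clamp the phone into the mantel phone stand

### The job

Push the phone across the stand's low blue lip so that it drops flat into the pocket, roughly centred from side to side, while the clamp is still open. Then swing the red cam lever its full quarter turn clockwise, to its stop, so that the grey jaw is drawn tight against the phone, and let go. Leave the snow globe, the dinosaur and the bell standing where they are.

Things in the scene. Friction and masses are not known exactly. Their poses are not given: they have to be found in the camera images.
- stand: Aluminium phone stand lying flat, fixed to the mantel, 176 mm wide (x), 270 mm long (y from -165 to +105 mm), no side walls. Origin: at mantel height under the middle of the open pocket; z up; +y is the way the phone is pushed. Flat entry deck from y = -165 to -60 mm, its top 15 mm above the mantel, where the phone starts.
- lip (a point): Middle of the top far edge of the blue lip, at y = -44 mm of the stand, 18 mm above the mantel; axes as the stand's. Before it: a ramp rising 3 mm from the deck (y = -60 to -48 mm) and a 4 mm flat top. Beyond it: a vertical 8 mm step down into the pocket.
- pocket (a point): Point on the pocket floor, 10 mm above the mantel, above the stand's origin; axes as the stand's. The pocket runs from the lip's step (stand y = -44 mm) to the jaw's face: y = +44 mm open (88 mm for the 78 mm phone), +33.5 mm closed. Open at both x ends.
- phone: Phone in a hard orange case, black screen on top, a slab 156 mm (x) by 78 mm (y) by 12 mm, about 0.22 kg, lying loose on the deck, long side across the stand. Origin: centre of its underside; z up. In the pocket its top is 22 mm above the mantel, 4 mm above the lip; clamped, its centre is about 5 mm to the -y side of the stand's origin.
- jaw: Grey clamp jaw beyond the pocket, a bar 150 mm (x) by 14 mm (y), top 34 mm above the mantel. Slides along the stand's y, driven only by the cam. Origin: at mantel height below the middle of its clamping face, which looks to -y; axes as the stand's. Closing moves it 10.5 mm to -y, 0.5 mm more than the phone leaves free: the phone ends pinched against the lip's step.
- cam_lever (a joint): Angle of the red cam lever, rad: 0 = open, the lever points along the stand's +y; grows clockwise seen from above; 1.571 = closed, at its stop, lever along the stand's +x, beside the jaw. Stiff: takes about 4 N at the knob, up to 10 N at the end; stays where it is left. Jaw travel is in proportion. The jaw meets the phone at about 1.50; let go at the stop, it may ease back to about 1.53. Starts at 0 to 0.3.
- cam_pivot (a point): Vertical axis of the cam lever: a point on top of the lever at the pivot, 43 mm above the mantel, at x = -40 mm, y = +82 mm of the stand. Axes as the stand's.
- cam_knob (a point): Upright round red knob at the lever's end, 18 mm diameter, free to be gripped from about 43 to 88 mm above the mantel, 75 mm from the pivot axis. This point is on the knob's axis, 68 mm above the mantel. Below it the lever bar is 20 mm wide, from 34 to 43 mm above the mantel.
- snow_globe: Glass snow globe on a wooden foot, 84 mm diameter, 106 mm high, a bystander. Origin: centre of its underside.
- dinosaur: Green plastic dinosaur, about 160 mm long, 36 mm wide, 100 mm high, a bystander. Origin: on the mantel below its body; head to its +x.
- bell: Blue ceramic hand bell with a wooden handle, 72 mm diameter, 90 mm high, standing on its mouth, a bystander. Origin: centre of its underside.
Not all that is in view belongs to the job. There is more than one size of the phone; the job needs the smallest.

How it is judged:
By the outcome, as a careful person would: the job done as asked, in the order asked, and still so for the second after the job is handed in, with the robot touching nothing.
It also fails if it takes over 51 s, if anything falls off the work surface, if the arm or the gripper's body presses on something with over 40 N, if the wrist force passes 120 N, or if a joint passes its speed limit or range.

### The arm

A 6-joint arm with a two-finger parallel gripper is mounted at the origin on the work surface. World frame = base frame: x ahead of the robot, y to its left, z up, the work surface at z = 0. Lengths are in m, angles in degrees, forces in N, time in s.
With the tool pointing down it reaches from about 0.35 to 0.775 m from the base axis. Payload 7.3 kg.
Tool frame: the origin (TCP) lies between the finger pads; the fingertips stand 8 mm ahead of it and the grasp point (between the pads) lies 11 mm behind it; z points along the fingers, y is the line along which they close (so a half turn about z gives the same grasp; the last joint's range is limited). The gripper opens to 92 mm and grips with 3 to 60 N. Pads are 19 mm wide; open, the fingers measure 130 mm over their backs; the gripper's body (75 mm by 190 mm) begins 47 mm behind the grasp point.
Start: joints at [65.203, 19.595, 87.324, -0, 73.075, -8.365], TCP at [0.148, 0.504, 0.235] pointing down, gripper open.
Joint ranges: [-145.02, 145.02], [-44.19, 115.74], [2.07, 154.8], [-57.11, 237.11], [16.16, 152.29], [-177.93, 177.93]. Speed limits (degrees/s): [147.25, 147.25, 180, 180, 180, 180].

### API

Orientations are given as [roll, pitch, yaw] about the fixed x, y, z axes, in that order (R = Rz(yaw) Ry(pitch) Rx(roll)).
In Python, from station import manip gives the robot as it stands. The module is installed in compiled form; this text tells all that it offers.
- The arm moves only by the tool send_rows, never from a script. Its argument "series" is a list of rows, each a list of 3 entries, a list of its own where there are three numbers: the finger opening in mm, from 0 to 91.8, then the shift along the tool's x, y, z scaled (see below), then the turn, a rotation vector about the tool's x, y, z scaled (see below). A call has 1 to 5 rows; each row shifts and turns the commanded pose from where the row before left it, along the tool's axes as they then stand; what a row does not reach is not made up. The controller multiplies each number of a shift by 0.03 m and each number of a turn by 0.1 rad. A row lasts 1/12 s, in which the tool goes at most 41.7 mm and 7.16 degrees, less where a joint would pass 70% of its speed; a pose out of reach is approached as far as the arm can. A call with a number of a shift or a turn outside -1 to 1 is refused whole. A call with a gripper value outside its range is refused whole. The fingers move at their own pace and stop on an object; the grip force is fixed at half the most. Time passes only in rows, so rows that do not move let the fingers close. It gives the time, the measured TCP pose, the force, the opening and the grip force at its end, in the units of the state.
- manip.observe(): the state, without advancing time (a new reading comes with each control period).
- manip.get_image(name): name is "scene" or "top"; returns a dict with "img" (480x640x3 uint8, blue, green, red), "range_z" (480x640 float32, m along the optical axis (not along the pixel's ray), 0 where there is no reading), "mtx" (3x3 intrinsics, pixels), "extrinsics" (4x4, takes a point from camera to world coordinates). Camera axes: x right, y down, z forward; pixel columns grow to the right and rows downward; lengths in m; the calibration is good to about 2 mm. A picture is of the moment at which its call begins.
- manip.finish_job(): hands the job in; it is judged then, once.
The state is a dict: "t": time; "joints": joint angles; "dq": joint speeds; "joint_efforts": joint torques, N m; "ee_pos": TCP position; "ee_rot": TCP orientation; "ft_force": force on the tool from outside, world axes, zero at the start; "torque": the same for the moment, N m; "gripper_width": finger opening in m; "grasp_force": force on a finger pad.
Only numpy, scipy, OpenCV 4.12 (cv2) and the standard library are available. Lean on these libraries where they do the work, as an engineer would, in place of code of your own. Each camera call takes 0.05 s, during which the arm holds its last target. There are 200 camera calls.

## Working session

There is one attempt and no reset: what is moved stays moved. The work goes in short steps, Python scripts to look and compute and a tool call to move; the robot and the scene stay as the last step left them, time stands still between calls to the robot, and variables do not carry over. Pictures are saved under pics/ and viewed, at most 10 in all, crops included, and the job is handed in when it is done.

Besides the shell and the picture viewer there is one more tool, called after "Call:" as a command line: name --argument value ..., lists and objects as JSON in quotes. send_rows: Moves the arm, as the interface text tells. Its arguments: {"type":"object","properties":{"series":{"type":"array"}},"required":["series"]}

```bash
mkdir -p pics; python3 - <<'E'
from station import manip
import cv2,numpy as np
s=manip.observe();print(s['t'],s['ee_pos'],s['ee_rot'],s['gripper_width'],s['ft_force'])
for n in("scene","top"):
    d=manip.get_image(n);cv2.imwrite(f"pics/{n}0.png",d["img"]);np.savez(f"{n}0.npz",**d)
    print(n,d["mtx"].round(1).tolist(),d["extrinsics"].round(3).tolist(),(d["range_z"]>0).mean())
E
```

```text
0.0 [0.14833524 0.50319098 0.23402942] [-1.79909988e+02 -1.07937256e-02  1.63568703e+02] 0.0916009080729633 [0.26671145 0.82583138 0.92924976]
scene [[613.7, 0.0, 309.1], [0.0, 613.7, 241.9], [0.0, 0.0, 1.0]] [[0.703, 0.551, -0.45, 1.158], [0.712, -0.546, 0.442, -0.588], [-0.002, -0.631, -0.776, 1.024], [0.0, 0.0, 0.0, 1.0]] 0.9960091145833333
top [[544.0, 0.0, 318.0], [0.0, 544.0, 230.0], [0.0, 0.0, 1.0]] [[0.014, -0.994, 0.113, 0.486], [-1.0, -0.013, 0.014, -0.045], [-0.013, -0.113, -0.994, 1.099], [0.0, 0.0, 0.0, 1.0]] 0.9960123697916666
```

View pics/scene0.png

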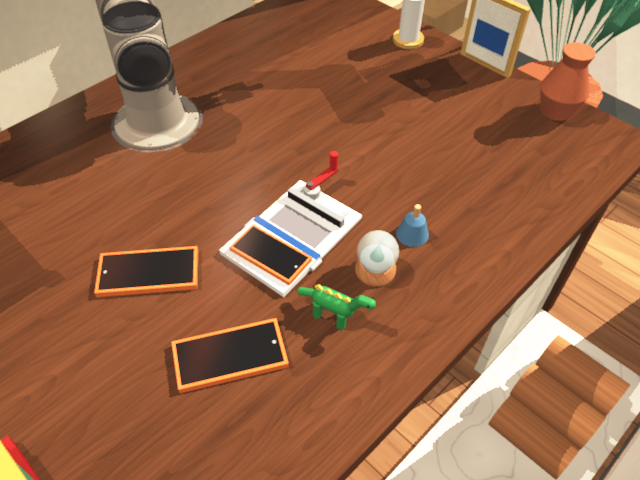

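View pics/top0.png

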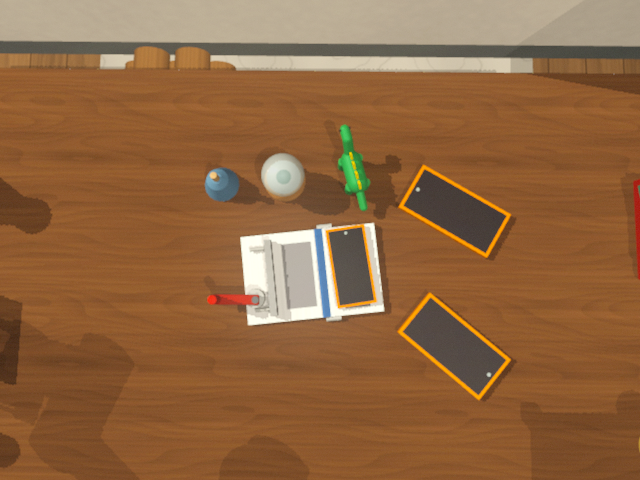

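The scene view shows the stand in the middle, with the small phone on the deck at (271,254) and the red knob at (333,160). In the top view the phone is at (352,266), the lip at (323,272), and the lever runs from the pivot at (258,300) to the knob at (212,300). The globe is at (283,177), the bell at (221,184) and the dinosaur at (353,165). Two bigger phones to the right are decoys.

```bash
cat > h.py <<'E'
import cv2,numpy as np
from station import manip
def get(n):
    return manip.get_image(n)
def ray(d,p,z):
    "pixel(s) onto horizontal plane z"
    p=np.atleast_2d(p).astype(float);E=d["extrinsics"]
    r=np.c_[p,np.ones(len(p))]@np.linalg.inv(d["mtx"]).T@E[:3,:3].T
    o=E[:3,3];return o+r*((z-o[2])/r[:,2])[:,None]
def cloud(d):
    v,u=np.mgrid[:480,:640];z=d["range_z"]
    c=np.stack([u,v,np.ones_like(u)],-1)@np.linalg.inv(d["mtx"]).T*z[...,None]
    return c@d["extrinsics"][:3,:3].T+d["extrinsics"][:3,3]
def mask(d,lo,hi,roi=None):
    m=cv2.inRange(cv2.cvtColor(d["img"],cv2.COLOR_BGR2HSV),np.array(lo),np.array(hi))
    if roi:
        k=np.zeros_like(m);x0,y0,x1,y1=roi;k[y0:y1,x0:x1]=255;m&=k
    return m
def big(m):
    c=max(cv2.findContours(m,0,2)[0],key=cv2.contourArea);return c
def tri(d1,p1,d2,p2):
    "closest point of two rays, and gap"
    A=[];b=[]
    for d,p in((d1,p1),(d2,p2)):
        a=ray(d,p,0)[0];o=d["extrinsics"][:3,3];r=(a-o)/np.linalg.norm(a-o)
        P=np.eye(3)-np.outer(r,r);A.append(P);b.append(P@o)
    x=np.linalg.lstsq(np.vstack(A),np.hstack(b),rcond=None)[0]
    return x,np.linalg.norm(np.hstack(b)-np.vstack(A)@x)
E
python3 - <<'E'
from h import *
t=dict(np.load("top0.npz"));s=dict(np.load("scene0.npz"))
def rect(d,m,z):
    c=big(m).reshape(-1,2);w=ray(d,c,z)[:,:2]
    r=cv2.minAreaRect((w*1000).astype(np.float32));return r,cv2.boxPoints(r).round(1).tolist()
R={}
for n,d,ph,li,kn in(("top",t,(325,215,385,315),(310,215,335,330),(200,280,280,320)),("scene",s,(222,215,320,290),(245,210,325,265),(300,145,345,195))):
    m=mask(d,(8,150,150),(25,255,255),ph)
    C=cloud(d);print(n,"phone rim z",np.median(C[...,2][m>0]).round(4),rect(d,m,.027))
    b=mask(d,(100,120,80),(120,255,255),li);print(" lip z",np.median(C[...,2][b>0]).round(4),rect(d,b,.0175))
    # red
    r=mask(d,(0,170,90),(5,255,255),kn)|mask(d,(174,170,90),(180,255,255),kn)
    top=(r>0)&(C[...,2]>.082);v,u=np.where(top);print(" knob top px",u.mean(),v.mean(),len(u),C[...,2][top].max().round(4),C[top].mean(0).round(4))
    bar=(r>0)&(C[...,2]<.05)&(C[...,2]>.036);print(" bar",C[bar].min(0).round(4),C[bar].max(0).round(4))
    R[n]=(u.mean(),v.mean()),cv2.minAreaRect(big(m))[0],cv2.minAreaRect(big(b))[0]
for i,k in enumerate(("knob","phone","lip")):print(k,tri(t,R["top"][i],s,R["scene"][i]))
C=cloud(t);z=C[...,2]
# stand white
w=mask(t,(0,0,170),(180,60,255),(235,215,390,330));print("stand",rect(t,w,.012))
j=(z>.03)&(z<.038);v,u=np.where(j);k=(u>255)&(u<300)&(v>225)&(v<330);print("jaw",cv2.minAreaRect((C[v[k],u[k],:2]*1000).astype(np.float32)))
for n,roi in(("globe",(255,145,310,205)),("bell",(200,160,245,205)),("dino",(330,120,375,215))):
    x0,y0,x1,y1=roi;c=C[y0:y1,x0:x1].reshape(-1,3);c=c[c[:,2]>.012];print(n,c.min(0).round(3),c.max(0).round(3))
E
```

```text
top phone rim z 0.027 (((538.7752685546875, -95.10279846191406), (157.94125366210938, 76.2503890991211), 9.664323806762695), [[454.5, -70.80000305175781], [467.29998779296875, -145.89999389648438], [623.0, -119.4000015258789], [610.2000122070312, -44.29999923706055]])
 lip z 0.017 (((524.7769165039062, -38.96900939941406), (172.5087890625, 12.360577583312988), 6.743906497955322), [[438.3999938964844, -43.0], [439.79998779296875, -55.20000076293945], [611.2000122070312, -35.0], [609.7000122070312, -22.700000762939453]])
 knob top px 212.59375 299.21875 64 1.0994 [0.4702 0.154  0.1358]
 bar [0.4599 0.0873 0.0383] [0.4778 0.1632 0.0487]
scene phone rim z 0.0201 (((544.1378173828125, -99.03469848632812), (157.1705780029297, 81.02782440185547), 9.78635311126709), [[459.79998779296875, -72.5], [473.6000061035156, -152.3000030517578], [628.5, -125.5999984741211], [614.7000122070312, -45.79999923706055]])
 lip z 0.0161 (((528.7369995117188, -40.16734313964844), (171.00253295898438, 13.366219520568848), 6.86160135269165), [[443.0, -43.70000076293945], [444.6000061035156, -57.0], [614.40002441
[... 249 characters left out ...]
199]), np.float64(0.0017773812477336556))
phone (array([ 0.53882766, -0.09494227,  0.01799262]), np.float64(0.0008538141923916795))
lip (array([ 0.52563644, -0.03740503,  0.00986011]), np.float64(0.0030353707760674346))
stand (((514.999267578125, 42.767059326171875), (177.67347717285156, 150.51173400878906), 6.68659782409668), [[418.0, 107.19999694824219], [435.5, -42.29999923706055], [612.0, -21.600000381469727], [594.5, 127.9000015258789]])
jaw ((511.6161193847656, 71.66532897949219), (149.1452178955078, 38.883087158203125), 2.7945075035095215)
globe [ 0.486 -0.045  0.012] [0.749 0.081 1.099]
bell [ 0.486 -0.045  0.012] [0.734 0.201 1.099]
dino [ 0.486 -0.13   0.012] [ 0.802 -0.045  1.099]
```

```bash
cat >> h.py <<'E'
from scipy.spatial.transform import Rotation as Ro
O=np.array([.5195,.0115]);YAW=6.75
a=np.radians(YAW);X=np.array([np.cos(a),np.sin(a)]);Y=np.array([-np.sin(a),np.cos(a)])
def st(x,y,z): return np.r_[O+x/1000*X+y/1000*Y,z]
def plan(p,yaw,n=None,start=None,g=91.8):
    "rows from measured pose to target (tool down)"
    s=manip.observe();P,R=(s["ee_pos"],Ro.from_euler("xyz",s["ee_rot"],degrees=True)) if start is None else (start[0],Ro.from_euler("xyz",[180,0,start[1]],degrees=True))
    T=Ro.from_euler("xyz",[180,0,yaw],degrees=True)
    n=n or int(max(np.ceil(np.linalg.norm(p-P)/.030),np.ceil((R.inv()*T).magnitude()/.095)))
    for i in range(n):
        k=n-i
        d=R.inv().apply((p-P)/k)/.03;w=(R.inv()*T).as_rotvec()/k/.1
        d=d.round(2);w=w.round(2);print([g,d.tolist(),w.tolist()])
        P=P+R.apply(d*.03);R=R*Ro.from_rotvec(w*.1)
    return P,yaw
E
python3 - <<'E'
from h import *
C=cloud(dict(np.load("top0.npz")))
C[np.abs(C[...,2]-.06)>.052]=np.nan
for n,(x0,y0,x1,y1) in(("globe",(255,145,310,205)),("bell",(200,160,245,205)),("dino",(330,120,375,215))):
    c=C[y0:y1,x0:x1].reshape(-1,3);print(n,np.nanmin(c,0).round(3),np.nanmax(c,0).round(3))
A=np.array([.5405,-.097,.20])
print("A");e=plan(A,189.7)
E
```

```text
globe [ 0.668 -0.     0.008] [0.749 0.081 0.11 ]
bell [0.669 0.137 0.008] [0.735 0.203 0.092]
dino [ 0.646 -0.13   0.009] [ 0.802 -0.068  0.102]
A
[91.8, [-0.76, -0.65, 0.05], [-0.0, -0.0, -0.19]]
[91.8, [-0.75, -0.66, 0.05], [-0.0, -0.0, -0.19]]
[91.8, [-0.73, -0.67, 0.05], [-0.0, -0.0, -0.19]]
[91.8, [-0.72, -0.69, 0.05], [-0.0, -0.0, -0.19]]
[91.8, [-0.71, -0.7, 0.05], [-0.0, -0.0, -0.19]]
[91.8, [-0.69, -0.71, 0.05], [-0.0, -0.0, -0.19]]
[91.8, [-0.68, -0.73, 0.05], [-0.0, -0.0, -0.19]]
[91.8, [-0.67, -0.74, 0.05], [-0.0, -0.0, -0.19]]
[91.8, [-0.65, -0.75, 0.05], [-0.0, -0.0, -0.19]]
[91.8, [-0.64, -0.77, 0.05], [-0.0, -0.0, -0.19]]
[91.8, [-0.62, -0.78, 0.05], [-0.0, -0.0, -0.19]]
[91.8, [-0.61, -0.79, 0.05], [-0.0, -0.0, -0.19]]
[91.8, [-0.59, -0.8, 0.05], [-0.0, -0.0, -0.19]]
[91.8, [-0.58, -0.81, 0.05], [-0.0, -0.0, -0.19]]
[91.8, [-0.56, -0.82, 0.05], [-0.0, -0.0, -0.19]]
[91.8, [-0.55, -0.83, 0.04], [-0.0, -0.0, -0.19]]
[91.8, [-0.53, -0.84, 0.05], [-0.0, -0.0, -0.19]]
[91.8, [-0.51, -0.85, 0.04], [-0.0, -0.0, -0.19]]
[91.8, [-0.5, -0.86, 0.05], [-0.0, -0.0, -0.19]]
[91.8, [-0.48, -0.87, 0.04], [-0.0, -0.0, -0.19]]
[91.8, [-0.46, -0.88, 0.05], [-0.0, -0.0, -0.19]]
[91.8, [-0.45, -0.89, 0.04], [-0.0, -0.0, -0.19]]
[91.8, [-0.43, -0.9, 0.05], [-0.01, -0.0, -0.19]]
[91.8, [-0.41, -0.91, 0.04], [-0.0, -0.01, -0.19]]
```

Call:
send_rows --series '[[91.8,[-0.76,-0.65,0.05],[0,0,-0.19]],[91.8,[-0.75,-0.66,0.05],[0,0,-0.19]],[91.8,[-0.73,-0.67,0.05],[0,0,-0.19]],[91.8,[-0.72,-0.69,0.05],[0,0,-0.19]],[91.8,[-0.71,-0.7,0.05],[0,0,-0.19]]]'

```text
t: 0.52
ee_pos: [0.2306, 0.3771, 0.2268]
ee_rot: [-180.0, -0.0, 169.1]
ft_force: [0.5, 0.2, 0.3]
gripper_width: 0.0917
grasp_force: 0.0
```

Call:
send_rows --series '[[91.8,[-0.69,-0.71,0.05],[0,0,-0.19]],[91.8,[-0.68,-0.73,0.05],[0,0,-0.19]],[91.8,[-0.67,-0.74,0.05],[0,0,-0.19]],[91.8,[-0.65,-0.75,0.05],[0,0,-0.19]],[91.8,[-0.64,-0.77,0.05],[0,0,-0.19]]]'

```text
t: 0.93
ee_pos: [0.3124, 0.252, 0.2195]
ee_rot: [-180.0, -0.0, 174.5]
ft_force: [0.9, 1.0, 0.2]
gripper_width: 0.0917
grasp_force: 0.0
```

Call:
send_rows --series '[[91.8,[-0.62,-0.78,0.05],[0,0,-0.19]],[91.8,[-0.61,-0.79,0.05],[0,0,-0.19]],[91.8,[-0.59,-0.8,0.05],[0,0,-0.19]],[91.8,[-0.58,-0.81,0.05],[0,0,-0.19]],[91.8,[-0.56,-0.82,0.05],[0,0,-0.19]]]'

```text
t: 1.35
ee_pos: [0.3941, 0.1269, 0.212]
ee_rot: [180.0, -0.0, 179.9]
ft_force: [0.5, -0.6, 0.2]
gripper_width: 0.0914
grasp_force: 0.0
```

Call:
send_rows --series '[[91.8,[-0.55,-0.83,0.05],[0,0,-0.19]],[91.8,[-0.53,-0.84,0.05],[0,0,-0.19]],[91.8,[-0.51,-0.85,0.05],[0,0,-0.19]],[91.8,[-0.5,-0.86,0.05],[0,0,-0.19]],[91.8,[-0.48,-0.87,0.05],[0,0,-0.19]]]'

```text
t: 1.77
ee_pos: [0.4758, 0.0023, 0.2044]
ee_rot: [180.0, -0.0, -174.6]
ft_force: [0.2, 0.7, 0.3]
gripper_width: 0.0918
grasp_force: 0.0
```

Call:
send_rows --series '[[91.8,[-0.46,-0.88,0.05],[0,0,-0.19]],[91.8,[-0.45,-0.89,0.05],[0,0,-0.19]],[91.8,[-0.43,-0.9,0.05],[0,0,-0.19]],[91.8,[-0.41,-0.91,0.05],[0,0,-0.19]],[91.8,[0,0,0],[0,0,0]]]'

```text
t: 2.18
ee_pos: [0.5425, -0.1009, 0.1977]
ee_rot: [-179.9, 0.0, -170.4]
ft_force: [-0.6, 0.0, -0.7]
gripper_width: 0.0919
grasp_force: 0.0
```

```bash
python3 - <<'E'
from h import *
s=manip.observe();print(s['t'],s['ee_pos'],s['ee_rot'],s['joints'])
print("down");e=plan(np.array([.5405,-.097,.029]),189.7)
E
```

```text
2.1833 [ 0.54254875 -0.10085594  0.19766979] [-1.79908785e+02  2.08186460e-02 -1.70440041e+02] [-1.84484132e+01  2.41663524e+01  8.64168727e+01 -7.56101937e-02
  6.93555765e+01 -1.17981736e+02]
down
[91.8, [0.01, 0.02, 0.94], [-0.0, 0.0, -0.0]]
[91.8, [0.01, 0.03, 0.94], [-0.0, 0.0, -0.0]]
[91.8, [0.01, 0.02, 0.94], [-0.0, 0.0, -0.01]]
[91.8, [0.01, 0.03, 0.93], [-0.01, 0.0, -0.0]]
[91.8, [0.0, 0.02, 0.94], [-0.0, 0.0, -0.01]]
[91.8, [0.01, 0.03, 0.93], [-0.01, 0.0, -0.0]]
```

Call:
send_rows --series '[[91.8,[0.01,0.03,0.94],[0,0,0]],[91.8,[0.01,0.03,0.94],[0,0,0]],[91.8,[0.01,0.03,0.94],[0,0,0]],[91.8,[0.01,0.03,0.94],[0,0,0]],[91.8,[0.01,0.03,0.94],[0,0,0]]]'

```text
t: 2.6
ee_pos: [0.5377, -0.0918, 0.0563]
ee_rot: [180.0, -0.0, -170.3]
ft_force: [1.1, -0.4, -0.6]
gripper_width: 0.0922
grasp_force: 0.0
```

```bash
python3 - <<'E'
from h import *
s=manip.observe();print(s['t'],s['ee_pos'],s['ee_rot'])
d=get("scene");cv2.imwrite("pics/s1.png",cv2.resize(d["img"][150:350,200:440],None,fx=3,fy=3))
E
```

```text
2.6 [ 0.53773289 -0.0917921   0.05634761] [ 1.79975782e+02 -2.21138003e-02 -1.70309962e+02]
```

View pics/s1.png

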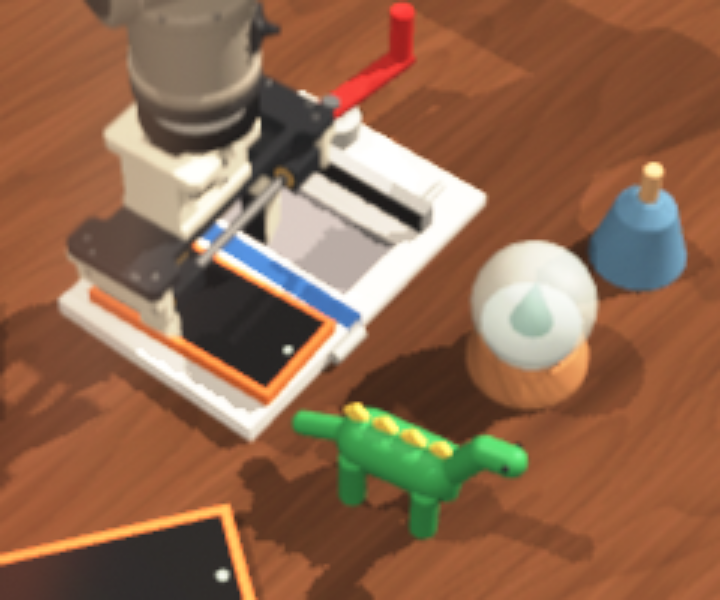

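The fingers straddle the phone, with the rear finger at crop (170,310). The gripper sits about 5 mm too far forward, so I'll shift it back as it goes down.

Call:
send_rows --series '[[91.8,[-0.06,-0.19,0.1],[0,0,0]],[91.8,[0,0,0.2],[0,0,0]],[91.8,[0,0,0.3],[0,0,0]],[91.8,[0,0,0.3],[0,0,0]],[91.8,[0,0,0],[0,0,0]]]'

```text
t: 3.07
ee_pos: [0.5405, -0.0976, 0.0298]
ee_rot: [180.0, -0.1, -170.3]
ft_force: [-0.2, 0.8, -0.6]
gripper_width: 0.0919
grasp_force: 0.0
```

Call:
send_rows --series '[[74,[0,0,0],[0,0,0]],[74,[0,0,0],[0,0,0]],[74,[0,0,0],[0,0,0]],[74,[0,0,0],[0,0,0]]]'

```text
t: 3.4
ee_pos: [0.5413, -0.0976, 0.0312]
ee_rot: [-180.0, 0.0, -170.3]
ft_force: [0.8, 1.6, 2.3]
gripper_width: 0.077
grasp_force: 30.0
```

```bash
python3 - <<'E'
from h import *
s=manip.observe();print(s['t'],s['ee_pos'],s['ee_rot'],s['gripper_width'],s['grasp_force'])
p=s['ee_pos'];d=p[:2]-O;print("tool in stand",1000*d@X,1000*d@Y)
t=get("top");cv2.imwrite("pics/t2.png",cv2.resize(t["img"][200:340,200:400],None,fx=4,fy=4))
E
```

```text
3.4 [ 0.54128655 -0.09762484  0.03117153] [-1.79995002e+02  4.04588475e-02 -1.70308606e+02] 0.07700885328669618 30.000365674495697
tool in stand 8.80928215741279 -110.929166703345
```

View pics/t2.png

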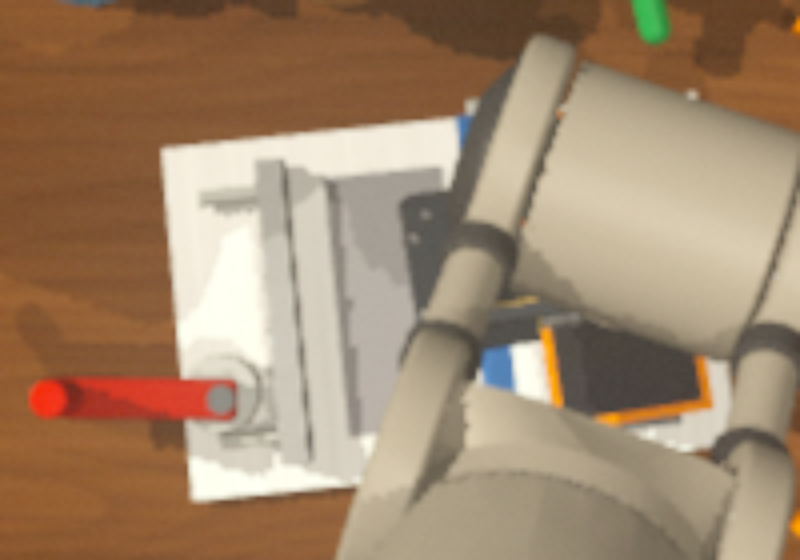

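The phone is gripped squarely: opening 77 mm, force 30 N. It sits about 8 mm to the stand's +x side and is turned 3°, so I'll correct both.

Call:
send_rows --series '[[74,[0.09,0,0],[0,0,0.13]],[74,[0.09,0,0],[0,0,0.13]],[74,[0.09,0,0],[0,0,0.13]],[74,[0,0,0],[0,0,0.12]],[74,[0,0,0],[0,0,0]]]'

```text
t: 3.87
ee_pos: [0.533, -0.0992, 0.0311]
ee_rot: [-180.0, 0.0, -173.3]
ft_force: [-1.1, -1.1, 6.0]
gripper_width: 0.0772
grasp_force: 30.0
```

Call:
send_rows --series '[[91.8,[0,0,0],[0,0,0]],[91.8,[0,0,0],[0,0,0]],[91.8,[0,0,0],[0,0,0]],[91.8,[0,0,-0.2],[0,0,0]],[91.8,[0,0,-0.5],[0,0,0]]]'

```text
t: 4.28
ee_pos: [0.5316, -0.0985, 0.0503]
ee_rot: [179.9, -0.2, -173.2]
ft_force: [-0.5, 0.0, -0.1]
gripper_width: 0.0916
grasp_force: 0.0
```

Call:
send_rows --series '[[91.8,[0,0,-1],[0,0,0]],[91.8,[0,0,-1],[0,0,0]],[91.8,[0,0,-1],[0,0,0]],[91.8,[0,0,-0.5],[0,0,0]],[91.8,[0,0,0],[0,0,0]]]'

```text
t: 4.7
ee_pos: [0.5349, -0.0995, 0.1609]
ee_rot: [-179.8, 0.4, -173.2]
ft_force: [0.1, 0.6, -0.0]
gripper_width: 0.0918
grasp_force: 0.0
```

```bash
python3 - <<'E'
from h import *
s=manip.observe();print(s['t'],s['ee_pos'],s['ee_rot'],s['gripper_width'])
# push start: fingertips behind the phone; TCP y = phone rear(-149)-9.5-12
B=st(-10,-176,.13);print(B)
e=plan(B,96.75)
E
```

```text
4.7 [ 0.53494464 -0.09949051  0.16093106] [-179.8239749     0.38239796 -173.21604921] 0.0918098047371087
[ 0.5302559  -0.16445542  0.13      ]
[91.8, [0.02, -0.13, 0.06], [0.0, 0.0, 0.92]]
[91.8, [0.01, -0.13, 0.06], [0.0, 0.0, 0.92]]
[91.8, [0.0, -0.13, 0.06], [0.0, 0.0, 0.92]]
[91.8, [-0.01, -0.13, 0.06], [0.0, 0.0, 0.93]]
[91.8, [-0.02, -0.12, 0.06], [0.0, 0.01, 0.92]]
[91.8, [-0.03, -0.12, 0.06], [0.0, 0.0, 0.93]]
[91.8, [-0.04, -0.12, 0.06], [0.0, 0.0, 0.92]]
[91.8, [-0.06, -0.11, 0.06], [0.0, 0.01, 0.93]]
[91.8, [-0.07, -0.11, 0.06], [0.0, 0.0, 0.92]]
[91.8, [-0.08, -0.1, 0.06], [0.01, 0.0, 0.93]]
[91.8, [-0.08, -0.1, 0.06], [0.0, 0.01, 0.92]]
[91.8, [-0.09, -0.09, 0.06], [0.01, 0.0, 0.93]]
[91.8, [-0.1, -0.08, 0.06], [0.0, 0.01, 0.92]]
[91.8, [-0.11, -0.07, 0.06], [0.01, 0.0, 0.93]]
[91.8, [-0.11, -0.06, 0.06], [0.0, 0.01, 0.92]]
[91.8, [-0.12, -0.04, 0.07], [0.01, 0.0, 0.93]]
[91.8, [-0.12, -0.04, 0.06], [0.0, 0.01, 0.92]]
```

Call:
send_rows --series '[[91.8,[0.02,-0.13,0.06],[0,0,0.92]],[91.8,[0.01,-0.13,0.06],[0,0,0.92]],[91.8,[0,-0.13,0.06],[0,0,0.92]],[91.8,[-0.01,-0.13,0.06],[0,0,0.93]],[91.8,[-0.02,-0.12,0.06],[0,0,0.92]]]'

```text
t: 5.12
ee_pos: [0.5312, -0.1182, 0.1467]
ee_rot: [180.0, -0.1, 160.1]
ft_force: [0.4, -0.2, -0.5]
gripper_width: 0.092
grasp_force: 0.0
```

Call:
send_rows --series '[[91.8,[-0.03,-0.12,0.06],[0,0,0.93]],[91.8,[-0.04,-0.12,0.06],[0,0,0.92]],[91.8,[-0.06,-0.11,0.06],[0,0,0.93]],[91.8,[-0.07,-0.11,0.06],[0,0,0.92]],[91.8,[-0.08,-0.1,0.06],[0,0,0.93]]]'

```text
t: 5.53
ee_pos: [0.5299, -0.1371, 0.1376]
ee_rot: [-180.0, -0.1, 133.6]
ft_force: [0.1, 0.1, 0.7]
gripper_width: 0.0918
grasp_force: 0.0
```

Call:
send_rows --series '[[91.8,[-0.08,-0.1,0.06],[0,0,0.92]],[91.8,[-0.09,-0.09,0.06],[0,0,0.93]],[91.8,[-0.1,-0.08,0.06],[0,0,0.92]],[91.8,[-0.11,-0.07,0.06],[0,0,0.93]],[91.8,[-0.11,-0.06,0.06],[0,0,0.92]]]'

```text
t: 5.95
ee_pos: [0.5279, -0.1562, 0.1286]
ee_rot: [-179.9, -0.1, 107.1]
ft_force: [0.0, 0.5, 0.2]
gripper_width: 0.0918
grasp_force: 0.0
```

Call:
send_rows --series '[[91.8,[-0.12,-0.04,0.06],[0,0,0.93]],[91.8,[-0.12,-0.04,0.06],[0,0,0.92]],[91.8,[0,0,0],[0,0,0]],[91.8,[0,0,0],[0,0,0]]]'

```text
t: 6.28
ee_pos: [0.5276, -0.1637, 0.1253]
ee_rot: [-179.9, -0.1, 96.9]
ft_force: [-0.2, 0.3, 0.8]
gripper_width: 0.0915
grasp_force: 0.0
```

```bash
python3 - <<'E'
from h import *
s=manip.observe();print(s['t'],s['ee_pos'],s['ee_rot'])
print("target",st(-10,-176,.0285))
e=plan(st(-10,-176,.0285),96.75)
t=get("top");sc=get("scene")
cv2.imwrite("pics/t3.png",np.hstack([cv2.resize(t["img"][190:340,200:400],(400,300)),cv2.resize(sc["img"][150:300,200:400],(400,300))]))
E
```

```text
6.2833 [ 0.52759342 -0.16365281  0.12533794] [-1.79919154e+02 -5.86573942e-02  9.68988644e+01]
target [ 0.5302559  -0.16445542  0.0285    ]
[91.8, [-0.01, 0.02, 0.81], [-0.0, -0.0, 0.01]]
[91.8, [-0.01, 0.02, 0.81], [-0.0, -0.0, 0.01]]
[91.8, [-0.01, 0.02, 0.8], [-0.01, -0.01, 0.0]]
[91.8, [-0.01, 0.03, 0.81], [-0.0, -0.0, 0.01]]
```

View pics/t3.png

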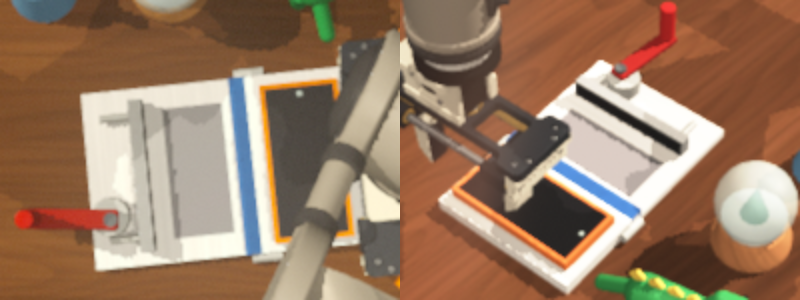

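The phone is now parallel to the lip and centred within a few mm (left half, phone at (305,165)). I'll go down behind it.

Call:
send_rows --series '[[91.8,[0,0.03,0.8],[0,0,0]],[91.8,[0,0.03,0.8],[0,0,0]],[91.8,[0,0.03,0.8],[0,0,0]],[91.8,[0,0,0.5],[0,0,0]],[91.8,[0,0,0],[0,0,0]]]'

```text
t: 6.8
ee_pos: [0.5288, -0.1623, 0.036]
ee_rot: [-179.7, -0.2, 96.9]
ft_force: [-1.2, 0.5, -1.2]
gripper_width: 0.0918
grasp_force: 0.0
```

Call:
send_rows --series '[[91.8,[0,0,0.2],[0,0,0]],[91.8,[0,0,0],[0,0,0]]]'

```text
t: 6.97
ee_pos: [0.531, -0.1635, 0.0332]
ee_rot: [180.0, 0.0, 96.8]
ft_force: [0.2, 0.5, 0.7]
gripper_width: 0.0919
grasp_force: 0.0
```

```bash
python3 - <<'E'
from h import *
s=manip.observe();print(s['t'],s['ee_pos'],s['ee_rot'],s['ft_force'])
d=s['ee_pos'][:2]-O;print("tool in stand",1000*d@X,1000*d@Y)
e=plan(st(-10,-80,.0285),96.75,n=6)
E
```

```text
6.9667 [ 0.53097961 -0.1634769   0.0331542 ] [1.79985688e+02 2.35871991e-03 9.68110781e+01] [0.22510711 0.54078194 0.6938236 ]
tool in stand -9.166294029253002 -175.11332666978626
[91.8, [0.53, -0.0, 0.03], [0.0, 0.0, 0.0]]
[91.8, [0.53, -0.0, 0.03], [0.0, 0.0, 0.0]]
[91.8, [0.53, -0.01, 0.02], [0.0, 0.0, 0.0]]
[91.8, [0.53, -0.0, 0.03], [0.0, 0.0, 0.0]]
[91.8, [0.53, -0.01, 0.02], [0.0, 0.0, 0.01]]
[91.8, [0.52, -0.0, 0.03], [0.0, 0.0, 0.0]]
```

Call:
send_rows --series '[[91.8,[0.1,0,0.1],[0,0,0]],[91.8,[0.2,0,0],[0,0,0]],[91.8,[0.3,0,0],[0,0,0]],[91.8,[0.3,0,0],[0,0,0]],[91.8,[0.3,0,0],[0,0,0]]]'

```text
t: 7.38
ee_pos: [0.5268, -0.127, 0.0307]
ee_rot: [179.9, 0.0, 96.8]
ft_force: [0.7, -2.6, 0.9]
gripper_width: 0.0917
grasp_force: 1.2
```

Call:
send_rows --series '[[91.8,[0.3,0,0],[0,0,0]],[91.8,[0.3,0,0],[0,0,0]],[91.8,[0.3,0,0],[0,0,0]],[91.8,[0.3,0,0],[0,0,0]],[91.8,[0.3,0,0],[0,0,0]]]'

```text
t: 7.8
ee_pos: [0.5213, -0.0822, 0.0303]
ee_rot: [180.0, 0.0, 96.8]
ft_force: [-0.0, -4.0, 1.9]
gripper_width: 0.0917
grasp_force: 1.5
```

```bash
python3 - <<'E'
from h import *
s=manip.observe();print(s['t'],s['ee_pos'],s['ee_rot'],s['ft_force'])
d=s['ee_pos'][:2]-O;print("tool in stand",1000*d@X,1000*d@Y)
t=get("top");sc=get("scene")
cv2.imwrite("pics/t4.png",np.hstack([cv2.resize(t["img"][190:340,200:400],(400,300)),cv2.resize(sc["img"][150:300,200:400],(400,300))]))
E
```

```text
7.8 [ 0.52129198 -0.08222812  0.03026824] [1.79976123e+02 1.20775868e-02 9.67700939e+01] [-0.02559758 -4.02834566  1.89208581]
tool in stand -9.237004490952383 -93.28906642559666
```

View pics/t4.png

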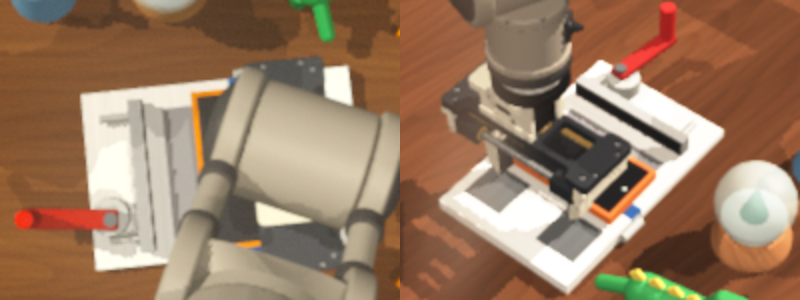

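The phone is riding squarely over the lip, its front edge at about x=195 in the left half. I'll continue the push.

Call:
send_rows --series '[[91.8,[0.3,0,0],[0,0,0]],[91.8,[0.3,0,0],[0,0,0]],[91.8,[0.3,0,0],[0,0,0]],[91.8,[0.2,0,0],[0,0,0]],[91.8,[0.1,0,0],[0,0,0]]]'

```text
t: 8.32
ee_pos: [0.5167, -0.0462, 0.03]
ee_rot: [-180.0, -0.0, 96.8]
ft_force: [0.1, -1.2, -0.2]
gripper_width: 0.0921
grasp_force: 0.4
```

Call:
send_rows --series '[[91.8,[0.1,0,0],[0,0,0]],[91.8,[0.1,0,0],[0,0,0]],[91.8,[0,0,0],[0,0,0]]]'

```text
t: 8.57
ee_pos: [0.5163, -0.0409, 0.0302]
ee_rot: [180.0, -0.0, 96.8]
ft_force: [-0.0, 0.8, -0.2]
gripper_width: 0.0919
grasp_force: 0.1
```

```bash
python3 - <<'E'
from h import *
s=manip.observe();print(s['t'],s['ee_pos'],s['ee_rot'],s['ft_force'])
d=s['ee_pos'][:2]-O;print("tool in stand",1000*d@X,1000*d@Y)
t=get("top");sc=get("scene")
cv2.imwrite("pics/t5.png",np.hstack([cv2.resize(t["img"][215:305,230:350],(400,300)),cv2.resize(sc["img"][180:270,250:370],(400,300))]))
E
```

```text
8.5667 [ 0.51627832 -0.0408965   0.03016355] [ 1.79995611e+02 -1.56368399e-02  9.67723475e+01] [-0.03558427  0.83667765 -0.2325299 ]
tool in stand -9.357898357655602 -51.654645517248554
```

View pics/t5.png

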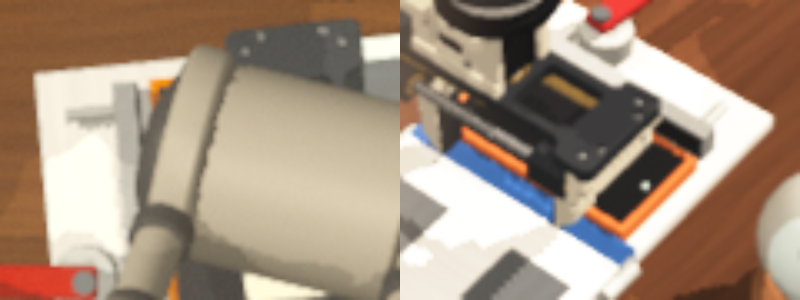

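The pushing force is now zero and the phone looks dropped in behind the lip. I'll back off, rise, and head for the knob.

Call:
send_rows --series '[[91.8,[-0.4,0,0],[0,0,0]],[91.8,[0,0,-1],[0,0,0]],[91.8,[0,0,-1],[0,0,0]],[91.8,[0,0,-1],[0,0,0]],[91.8,[0,0,-1],[0,0,0]]]'

```text
t: 9.08
ee_pos: [0.5176, -0.0544, 0.1514]
ee_rot: [-180.0, -0.0, 96.7]
ft_force: [0.6, 0.5, -0.0]
gripper_width: 0.0921
grasp_force: 0.0
```

```bash
python3 - <<'E'
from h import *
s=manip.observe();print(s['t'],s['ee_pos'],s['ee_rot'],s['ft_force'])
e=plan(np.array([.470,.1635,.15]),90)
E
```

```text
9.0833 [ 0.51758908 -0.05442556  0.15143152] [-1.79985109e+02 -2.30358010e-03  9.67133960e+01] [ 0.59856467  0.52415139 -0.02038341]
[91.8, [0.92, -0.09, 0.01], [-0.0, -0.0, 0.15]]
[91.8, [0.92, -0.1, 0.01], [-0.0, -0.0, 0.15]]
[91.8, [0.92, -0.12, 0.0], [-0.0, -0.0, 0.15]]
[91.8, [0.92, -0.13, 0.01], [-0.0, -0.0, 0.14]]
[91.8, [0.92, -0.15, 0.0], [-0.0, -0.0, 0.15]]
[91.8, [0.92, -0.16, 0.01], [-0.0, -0.0, 0.14]]
[91.8, [0.92, -0.17, 0.0], [-0.0, -0.0, 0.15]]
[91.8, [0.91, -0.19, 0.01], [-0.0, -0.0, 0.14]]
```

Call:
send_rows --series '[[91.8,[0.92,-0.09,0],[0,0,0.15]],[91.8,[0.92,-0.1,0],[0,0,0.15]],[91.8,[0.92,-0.12,0],[0,0,0.15]],[91.8,[0.92,-0.13,0],[0,0,0.15]],[91.8,[0.92,-0.15,0],[0,0,0.15]]]'

```text
t: 9.5
ee_pos: [0.488, 0.0827, 0.1503]
ee_rot: [180.0, 0.0, 92.4]
ft_force: [0.1, -0.8, 0.0]
gripper_width: 0.0917
grasp_force: 0.0
```

Call:
send_rows --series '[[91.8,[0.92,-0.16,0],[0,0,0.15]],[91.8,[0.92,-0.17,0],[0,0,0.15]],[91.8,[0.9,-0.19,0],[0,0,0.15]],[91.8,[0,0,0],[0,0,0]],[91.8,[0,0,0],[0,0,0]]]'

```text
t: 9.92
ee_pos: [0.4702, 0.1646, 0.1502]
ee_rot: [180.0, 0.0, 90.0]
ft_force: [0.1, -1.0, 0.9]
gripper_width: 0.0917
grasp_force: 0.0
```

```bash
python3 - <<'E'
from h import *
s=manip.observe();print(s['t'],s['ee_pos'],s['ee_rot'],s['ft_force'])
e=plan(np.array([.470,.1635,.061]),90,n=4)
t=get("top");sc=get("scene")
cv2.imwrite("pics/t6.png",np.hstack([cv2.resize(t["img"][215:335,195:355],(400,300)),cv2.resize(sc["img"][140:275,210:390],(400,300))]))
for d,roi in((t,(265,215,330,330)),(sc,(230,180,345,270))):
    m=mask(d,(8,150,120),(25,255,255),roi);c=big(m);C=cloud(d)
    print(np.median(C[...,2][m>0]));w=(ray(d,c.reshape(-1,2),.022)[:,:2]-O)*1000
    q=np.c_[w@X,w@Y];print(q.min(0).round(1),q.max(0).round(1),cv2.minAreaRect(q.astype(np.float32)))
E
```

```text
9.9167 [0.47018405 0.16461711 0.15019832] [1.79980487e+02 1.00241173e-02 9.00252685e+01] [ 0.13739998 -1.00974921  0.92536618]
[91.8, [-0.01, -0.0, 0.74], [0.0, 0.0, 0.0]]
[91.8, [-0.01, -0.0, 0.74], [0.0, 0.0, 0.0]]
[91.8, [-0.01, -0.0, 0.75], [0.0, 0.0, 0.0]]
[91.8, [-0.01, -0.01, 0.74], [0.0, 0.0, 0.0]]
0.005501621553628766
[-79.7 -40.2] [74.3 36.3] ((-2.6889801025390625, -1.9444503784179688), (76.55186462402344, 154.0078125), 89.99092864990234)
0.0007397125479624567
[-144.1  -45. ] [81.  90.5] ((-29.053443908691406, 6.2350006103515625), (124.01921081542969, 240.81996154785156), 70.93375396728516)
```

View pics/t6.png

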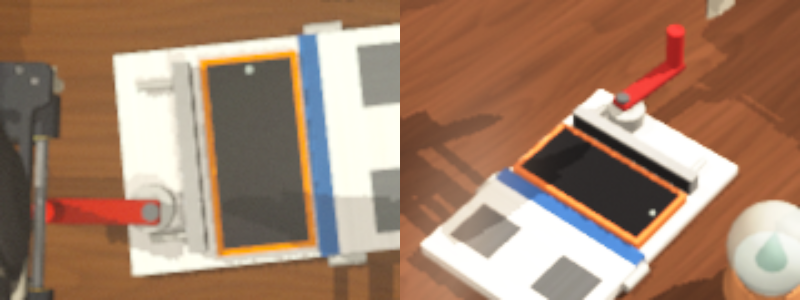

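The phone lies flat in the pocket, square, at stand x ≈ -3 mm and y ≈ -2 mm, with the clamp still open. The open gripper is above the knob, at crop (45,210) in the left half. Next I'll go down and grip the knob.

Call:
send_rows --series '[[91.8,[-0.01,0,0.7],[0,0,0]],[91.8,[-0.01,0,0.7],[0,0,0]],[91.8,[-0.01,0,0.7],[0,0,0]],[91.8,[0,0,0.6],[0,0,0]],[91.8,[0,0,0.27],[0,0,0]]]'

```text
t: 10.43
ee_pos: [0.4694, 0.1617, 0.059]
ee_rot: [-179.8, 0.0, 89.8]
ft_force: [-0.6, -1.4, -0.5]
gripper_width: 0.0924
grasp_force: 0.0
```

Call:
send_rows --series '[[40,[0,0,0],[0,0,0]],[40,[0,0,0],[0,0,0]],[40,[0,0,0],[0,0,0]],[40,[0,0,0],[0,0,0]],[40,[0,0,0],[0,0,0]]]'

```text
t: 10.85
ee_pos: [0.4707, 0.1636, 0.062]
ee_rot: [179.9, -0.0, 89.9]
ft_force: [0.5, -0.3, 0.1]
gripper_width: 0.0629
grasp_force: 0.0
```

Call:
send_rows --series '[[14,[0,0,0],[0,0,0]],[14,[0,0,0],[0,0,0]],[14,[0,0,0],[0,0,0]],[14,[0,0,0],[0,0,0]],[14,[0,0,0],[0,0,0]]]'

```text
t: 11.27
ee_pos: [0.4701, 0.1635, 0.0611]
ee_rot: [180.0, -0.0, 89.9]
ft_force: [-0.5, -0.1, -0.2]
gripper_width: 0.0303
grasp_force: 0.0
```

```bash
python3 - <<'E'
from h import *
s=manip.observe();print(s['t'],s['ee_pos'],s['ee_rot'],s['ft_force'],s['gripper_width'],s['grasp_force'])
p=s['ee_pos'];c=st(-40,82,p[2])
v=p-c;r=np.hypot(v[0],v[1]);th=np.degrees(np.arctan2(v[1],v[0]));print("r",r,"lever",YAW+90-th,c)
P,y=p,s['ee_rot'][2]
n=18;end=YAW
for i in range(1,n+1):
    a=np.radians(th+(end-1-th)*i/n);f=.075+(r-.075)*(1-i/n)
    P,_=plan(c+f*np.r_[np.cos(a),np.sin(a),0],y+(end-s['ee_rot'][2])/n,n=1,start=(P,y),g=14);y+=(end-s['ee_rot'][2])/n
E
```

```text
11.2667 [0.47005466 0.16353323 0.06106375] [ 1.79994952e+02 -4.49142431e-03  8.98913627e+01] [-0.46199923 -0.05407555 -0.23885055] 0.03030775224220586 0.0
r 0.07530315843532515 lever 6.685677604121196 [0.4701392  0.08823012 0.06106375]
[14, [-0.01, 0.2, 0.0], [0.0, -0.0, 0.81]]
[14, [-0.01, 0.21, 0.0], [-0.0, -0.0, 0.81]]
[14, [-0.01, 0.2, 0.0], [0.0, -0.0, 0.81]]
[14, [-0.0, 0.21, 0.0], [-0.0, -0.0, 0.81]]
[14, [-0.01, 0.2, 0.0], [-0.0, -0.0, 0.81]]
[14, [-0.01, 0.21, 0.0], [0.0, -0.0, 0.81]]
[14, [-0.01, 0.2, 0.0], [-0.0, -0.0, 0.81]]
[14, [-0.01, 0.21, 0.0], [0.0, -0.0, 0.81]]
[14, [-0.01, 0.2, 0.0], [-0.0, -0.0, 0.81]]
[14, [-0.01, 0.21, 0.0], [0.0, -0.0, 0.81]]
[14, [-0.01, 0.2, 0.0], [0.0, -0.0, 0.81]]
[14, [-0.01, 0.21, 0.0], [0.0, -0.0, 0.81]]
[14, [-0.02, 0.2, 0.0], [0.0, -0.0, 0.81]]
[14, [-0.01, 0.21, 0.0], [-0.0, -0.0, 0.81]]
[14, [-0.01, 0.2, 0.0], [-0.0, -0.0, 0.81]]
[14, [-0.01, 0.2, 0.0], [0.0, -0.0, 0.81]]
[14, [-0.01, 0.21, 0.0], [0.0, -0.0, 0.81]]
[14, [-0.01, 0.2, 0.0], [-0.0, -0.0, 0.81]]
```

Now finish closing.

Call:
send_rows --series '[[14,[0,0,0],[0,0,0]],[14,[0,0,0],[0,0,0]],[14,[0,0,0],[0,0,0]],[14,[0,0,0],[0,0,0]]]'

```text
t: 11.6
ee_pos: [0.4696, 0.1636, 0.061]
ee_rot: [-179.9, -0.0, 89.9]
ft_force: [-2.6, 1.6, 0.7]
gripper_width: 0.0172
grasp_force: 30.0
```

Call:
send_rows --series '[[14,[-0.01,0.2,0],[0,0,0.81]],[14,[-0.01,0.2,0],[0,0,0.81]],[14,[-0.01,0.21,0],[0,0,0.81]],[14,[-0.01,0.2,0],[0,0,0.81]],[14,[-0.01,0.21,0],[0,0,0.81]]]'

```text
t: 12.02
ee_pos: [0.499, 0.1573, 0.0609]
ee_rot: [-179.9, 0.0, 66.5]
ft_force: [-4.3, 1.4, 2.5]
gripper_width: 0.0173
grasp_force: 30.0
```

Call:
send_rows --series '[[14,[-0.01,0.2,0],[0,0,0.81]],[14,[-0.01,0.2,0],[0,0,0.81]],[14,[-0.01,0.21,0],[0,0,0.81]],[14,[-0.01,0.2,0],[0,0,0.81]],[14,[-0.01,0.21,0],[0,0,0.81]]]'

```text
t: 12.43
ee_pos: [0.5237, 0.1397, 0.0609]
ee_rot: [-179.9, 0.1, 43.3]
ft_force: [-5.2, 2.7, 2.5]
gripper_width: 0.017
grasp_force: 30.0
```

```bash
python3 - <<'E'
from h import *
s=manip.observe();print(s['t'],s['ee_pos'],s['ee_rot'],s['ft_force'],s['gripper_width'],s['grasp_force'])
p=s['ee_pos'];c=st(-40,82,p[2])
v=p-c;print("r",np.hypot(v[0],v[1]),"lever",YAW+90-np.degrees(np.arctan2(v[1],v[0])))
E
```

```text
12.4333 [0.52370367 0.13970039 0.06090366] [-1.79883144e+02  7.06669360e-02  4.32501872e+01] [-5.1752834   2.6582663   2.52030995] 0.016989384041913805 29.998362958431244
r 0.0742855451342183 lever 52.892220595187524
```

Call:
send_rows --series '[[14,[-0.01,0.2,0],[0,0,0.81]],[14,[-0.01,0.2,0],[0,0,0.81]],[14,[-0.01,0.2,0],[0,0,0.81]],[14,[-0.01,0.2,0],[0,0,0.81]],[14,[-0.01,0.2,0],[0,0,0.81]]]'

```text
t: 12.85
ee_pos: [0.5391, 0.1143, 0.0609]
ee_rot: [-179.9, 0.1, 20.0]
ft_force: [-5.5, 2.7, 2.8]
gripper_width: 0.0177
grasp_force: 30.0
```

Call:
send_rows --series '[[14,[-0.01,0.2,0],[0,0,0.81]],[14,[-0.01,0.2,0],[0,0,0.81]],[14,[-0.01,0.2,0],[0,0,0.81]],[14,[0,0,0],[0,0,0]]]'

```text
t: 13.18
ee_pos: [0.5429, 0.0978, 0.0609]
ee_rot: [-179.8, 0.1, 6.1]
ft_force: [-5.3, 9.7, 3.0]
gripper_width: 0.0169
grasp_force: 30.0
```

```bash
python3 - <<'E'
from h import *
s=manip.observe();print(s['t'],s['ee_pos'],s['ee_rot'],s['ft_force'],s['gripper_width'],s['grasp_force'])
p=s['ee_pos'];c=st(-40,82,p[2])
v=p-c;print("r",np.hypot(v[0],v[1]),"lever",YAW+90-np.degrees(np.arctan2(v[1],v[0])))
E
```

```text
13.1833 [0.54290251 0.09781286 0.06092132] [-1.79799133e+02  1.19622744e-01  6.05420224e+00] [-5.27737409  9.72731885  3.03371759] 0.016889187788569165 30.00490039587021
r 0.07339161088178235 lever 89.24747160608315
```

Call:
send_rows --series '[[14,[0,0.05,0],[0,0,0]],[14,[0,0.03,0],[0,0,0]],[14,[0,0,0],[0,0,0]]]'

```text
t: 13.43
ee_pos: [0.5429, 0.0976, 0.0609]
ee_rot: [-179.7, 0.1, 6.3]
ft_force: [-5.7, 19.4, 3.8]
gripper_width: 0.0173
grasp_force: 30.0
```

The force jumped to 19 N with no movement, so the lever is at its stop. Now I'll release it.

Call:
send_rows --series '[[40,[0,0,0],[0,0,0]],[40,[0,0,0],[0,0,0]],[40,[0,0,0],[0,0,0]],[40,[0,0,0],[0,0,0]],[40,[0,0,-0.3],[0,0,0]]]'

```text
t: 13.85
ee_pos: [0.5436, 0.0935, 0.0689]
ee_rot: [180.0, 0.2, 6.3]
ft_force: [-0.5, 0.1, -0.9]
gripper_width: 0.0397
grasp_force: 0.0
```

Call:
send_rows --series '[[40,[0,0,-1],[0,0,0]],[40,[0,0,-1],[0,0,0]],[40,[0,0,-1],[0,0,0]],[40,[-1,0,-1],[0,0,0]],[40,[-1,0,0],[0,0,0]]]'

```text
t: 14.27
ee_pos: [0.4885, 0.087, 0.1953]
ee_rot: [179.9, -0.7, 6.3]
ft_force: [0.3, 0.0, -0.0]
gripper_width: 0.04
grasp_force: 0.0
```

Call:
send_rows --series '[[40,[-1,-0.9,0],[0,0,0]],[40,[-1,-0.9,0],[0,0,0]],[40,[0,-1,0],[0,0,0]],[40,[0,-1,0],[0,0,0]],[40,[0,0,0],[0,0,0]]]'

```text
t: 14.68
ee_pos: [0.4124, 0.1975, 0.1908]
ee_rot: [-179.9, -0.1, 6.5]
ft_force: [-0.4, -0.7, -0.5]
gripper_width: 0.0401
grasp_force: 0.0
```

```bash
python3 - <<'E'
from h import *
s=manip.observe();print(s['t'],s['ee_pos'],s['ft_force'])
t=get("top");sc=get("scene")
cv2.imwrite("pics/t7.png",np.hstack([cv2.resize(t["img"][120:345,190:390],(400,450)),cv2.resize(sc["img"][140:365,210:410],(400,450))]))
m=mask(t,(8,150,120),(25,255,255),(265,215,330,330));w=(ray(t,big(m).reshape(-1,2),.022)[:,:2]-O)*1000
print("phone",cv2.minAreaRect(np.c_[w@X,w@Y].astype(np.float32)))
r=mask(t,(0,170,90),(5,255,255),(230,215,290,330));w=(ray(t,big(r).reshape(-1,2),.043)[:,:2]-O)*1000
q=np.c_[w@X,w@Y];print("lever",q.min(0),q.max(0),cv2.fitLine(q.astype(np.float32),2,0,.01,.01).ravel())
E
```

```text
14.6833 [0.41243506 0.19746973 0.19075519] [-0.44826043 -0.68808609 -0.50531033]
phone ((-2.6657028198242188, -3.347522735595703), (77.42659759521484, 154.14366149902344), 89.88410186767578)
lever [-38.56596509  74.44756764] [44.68328255 97.86741131] [9.9776411e-01 6.6834174e-02 1.1556882e+01 8.4349533e+01]
```

View pics/t7.png

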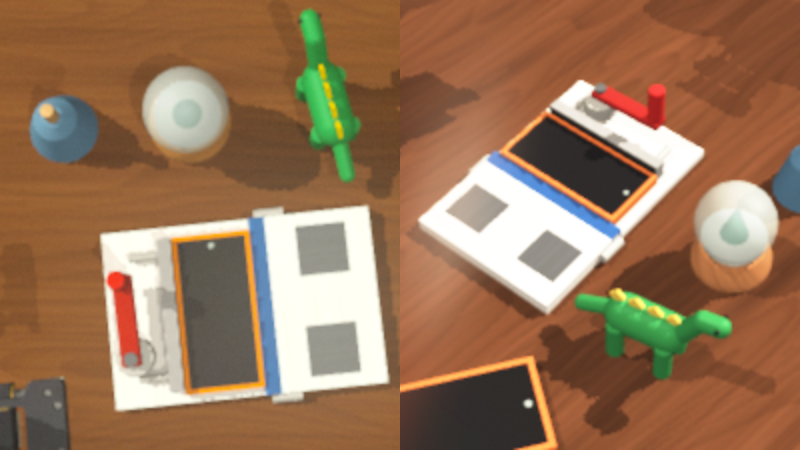

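The phone is clamped flat between lip and jaw, the lever lies beside the jaw with its knob at (117,281) in the left half, and the bystanders haven't moved. One check of the lever angle before I hand in.

```bash
python3 - <<'E'
from h import *
t=get("top");r=mask(t,(0,170,60),(5,255,255),(230,240,290,310))
v,u=np.where(r>0);C=cloud(t)[v,u];C=C[(C[:,2]>.036)&(C[:,2]<.049)]
q=(C[:,:2]-O)*1000;q=np.c_[q@X,q@Y];q=q[(q[:,0]>-30)&(q[:,0]<22)]
f=cv2.fitLine(q.astype(np.float32),2,0,.01,.01).ravel();print(len(q),f,"lever",90-np.degrees(np.arctan2(f[1],f[0])))
k=(ray(t,(248.5,260.5),.088)[0,:2]-O)*1000;p=(ray(t,(255.5,300),.043)[0,:2]-O)*1000;d=k-p;d=np.r_[d@X,d@Y];print(d,"knob lever",90-np.degrees(np.arctan2(d[1],d[0])))
E
```

```text
232 [ 9.9943191e-01  3.3702075e-02 -4.1711054e+00  8.3961433e+01] lever 88.06865
[74.11368399  0.62856602] knob lever 89.5140800659029
```

The lever reads about 88–89.5° (1.54–1.56 rad), which counts as closed, so I'll hand in.

```bash
python3 -c "
from station import manip
print(manip.finish_job())"
```

```text
the job is handed in; nothing more can be done
None
```

The phone is flat in the pocket, about 3 mm off centre side to side, and clamped with the lever turned to its stop and let go; the globe, dinosaur and bell were not moved, and the job was handed in at about 15 s (no verdict shown).

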